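# Draw the full wire reel off the raked rack and lay it in the wiring tray

### The job

We need the full reel of copper wire for the wiring job: swing the rack's wire keeper up and right over so that it stays back by itself, slide the full reel off its slanting spindle, carry it over and set it down gently, flat on its flange, in the empty bay of the grey tray. Leave the keeper back and the two nearly used-up reels on their spindles, and do not disturb the other things on the bench.

Things in the scene. Friction and masses are not known exactly. Their poses are not given: they have to be found in the camera images.
- rack: Grey sheet-steel reel rack, fixed to the bench, 158 mm deep and 380 mm wide, with a slope rising away from the robot and three spindles side by side. Origin: centre of its underside. x points from its low front to its high back, y to its left end (seen from the robot), z up; it stands turned up to 12 degrees from the robot's frame.
- keeper (a joint): Bail of 8 mm steel rod hinged along the top of the rack's slope: two side arms and a crossbar along rack y. At 0 its crossbar lies 4 mm above the reels, in front of the spindles, and no reel can come off. Grows (rad) as it swings up and over to the back: upright at 1.52, stop at 1.95. No spring, 0.16 kg: let go before 1.55 it falls shut, after that it falls on to the stop and stays.
- keeper_hinge (a point): Point on the keeper's hinge axis (parallel to rack y) at the middle of the rack (rack y = 0); 65 mm behind and 91 mm above the rack's origin. The keeper's side arms are at rack y = +-184 mm.
- keeper_grip (a point): Centre of the right-hand (rack y = -57.5 mm) of two black rubber sleeves, 14 mm diameter, 36 mm long, on the keeper's crossbar, midway between two spindles; 103 mm from the hinge axis; moves with the keeper. Closed, it is 96 mm above the bench with 55 mm of free space below it, in the 49 mm gap between the flanges of two reels.
- spindle_right: Right-hand spindle (rack y = -115 mm): 12 mm steel rod on a 28 mm collar. Origin: on the axis at the top of the collar, where the reel's underside sits, 60 mm above the bench. z runs up the rod, which leans 30 degrees from vertical towards the rack's front (towards the robot); tip 62 mm from the origin. The slope is square to the rod, 14 mm below the origin.
- spindle_middle: Middle spindle (rack y = 0), same as spindle_right.
- spindle_left: Left-hand spindle (rack y = +115 mm), same as spindle_right.
- reel_full: The full reel: two white plastic flanges 66 mm in diameter and 5 mm thick, 42 mm tall overall, 18 mm bore right through, copper wire wound out to 59 mm diameter between the flanges; 0.22 to 0.42 kg. Origin: centre of its underside; z along its axis (up its spindle at the start). It may be on any of the three spindles.
- reel_low_a: A nearly used-up reel, same flanges, height and bore, the winding only 34 mm in diameter. Stays on its spindle.
- reel_low_b: A nearly used-up reel, same flanges, height and bore, the winding only 30 mm in diameter. Stays on its spindle.
- tray: Grey plastic tray, fixed, 180 x 320 mm and 32 mm high, walls and floor 5 mm, one wall across its middle (along its x) parting it into two bays. Origin: centre of its underside; y along its length, z up.
- tray_bay (a point): Centre of the floor of the empty bay (the one at the tray's +y end, nearer the rack), 5 mm above the bench; the bay measures 170 mm along tray x and 152 mm along tray y inside.
- flux_jar: Jar 52 mm in diameter, 60 mm high, in the tray's other bay. Leave alone.
- terminal_box: Cardboard box 85 x 50 x 35 mm in the tray's other bay. Leave alone.
- glue: White bottle 56 mm in diameter, 150 mm high, at the back of the bench. Leave alone.
- boxcar: Model railway boxcar 152 mm long, 39 mm wide, 56 mm high, behind the tray. Leave alone.
- paint_jar: Glass jar 48 mm in diameter, 65 mm high, between the tray and the rack. Leave alone.
- screwdriver: Screwdriver lying in front of the rack. Leave alone.
- mug: White mug, 80 mm in diameter, 90 mm high, at the left front. Leave alone.
- ballast_tin: Bare metal tin, 68 mm in diameter, 100 mm high, left of the rack. Leave alone.
Things that resemble listed ones, but are neither listed nor needed, are in the scene too. What is shaped like the reel_full but green or red is not meant.

How it is judged:
By the outcome, as a careful person would: the job done as asked, in the order asked, and still so for the second after the job is handed in, with the robot touching nothing.
It also fails if it takes over 58 s, if anything falls off the work surface, if the arm or the gripper's body presses on something with over 40 N, if the wrist force passes 120 N, or if a joint passes its speed limit or range.

### The arm

A 6-joint arm with a two-finger parallel gripper is mounted at the origin on the work surface. World frame = base frame: x ahead of the robot, y to its left, z up, the work surface at z = 0. Lengths are in mm, angles in rad, forces in N, time in s.
With the tool pointing down it reaches from about 375 to 925 mm from the base axis. Payload 5.7 kg.
Tool frame: the origin (TCP) lies on the centre line of the jaws, within the pads' length; the fingertips stand 17 mm ahead of it and the grasp point (between the pads) lies 2 mm behind it (finger_overhang is the distance from the TCP to the fingertips, in mm); z points along the fingers, y is the line along which they close (so a half turn about z gives the same grasp; the last joint's range is limited). The gripper opens to 88 mm and grips with 3 to 60 N. Pads are 20 mm wide; open, the fingers measure 115 mm over their backs; the gripper's body (75 mm by 178 mm) begins 61 mm behind the grasp point.
Start: joints at [-1.345, 0.359, 1.51, -0, 1.272, -0.115], TCP at [200.529, -565.467, 239.623] pointing down, gripper open.
Joint ranges: [-2.97, 2.97], [-1.01, 2.36], [0.21, 2.38], [-0.96, 4.11], [0.2, 2.71], [-2.98, 2.98]. Speed limits (rad/s): [2.39, 2.39, 3.14, 3.14, 3.14, 3.14].

### API

Orientations are given as [roll, pitch, yaw] about the fixed x, y, z axes, in that order (R = Rz(yaw) Ry(pitch) Rx(roll)).
In Python, from rig import * gives the robot as it stands.
- The arm moves only by the tool step_arm, never from a script. Its argument "plan" is a list of rows, each an object of numbers: "jaw": the closure, from -1 (fully open) to 1 (shut); "x", "y", "z": the shift along the world's x, y, z in mm; "rx", "ry", "rz": the turn, a rotation vector about the world's x, y, z in rad. In form: [{"jaw": .., "x": .., "y": .., "z": .., "rx": .., "ry": .., "rz": ..}, ...]. A call has 1 to 10 rows; each row shifts and turns the commanded pose from where the row before left it; what a row does not reach is not made up. A row lasts 1/12 s, in which the tool goes at most 41.7 mm and 7.16 degrees, less where a joint would pass 70% of its speed; a pose out of reach is approached as far as the arm can. A call with a gripper value outside its range is refused whole. The fingers move at their own pace and stop on an object; "grip_force" is the grip in N (left out, the last holds). Time passes only in rows, so rows that do not move let the fingers close. It gives the time, the measured TCP pose, the force, the opening and the grip force at its end, in the units of the state.
- read_state(): the state, without advancing time (a new reading comes with each control period).
- grab_frame(name): name is "scene" or "side" or "wrist"; returns a dict with "pixels" (400x640x3 uint8, blue, green, red), "z_map" (400x640 float32, mm along the optical axis (not along the pixel's ray), 0 where there is no reading), "camera_matrix" (3x3 intrinsics, pixels), "rvec" (rotation vector, rad) and "tvec" (3), from world to camera coordinates, as OpenCV has them; the wrist camera has in their place "tool_from_camera" (4x4, takes a point from camera to tool coordinates, whose origin is the TCP and whose axes are the flange's). Camera axes: x right, y down, z forward; pixel columns grow to the right and rows downward; lengths in mm; the calibration is good to about 2 mm. The wrist camera is an equidistant fisheye: a pixel r from the principal point sees the ray r / f radians off the axis. A picture is of the moment at which its call begins: read the wrist's pose just before it.
- finish_job(): hands the job in; it is judged then, once.
Trained networks look in a picture, given as the dict that the camera call returned (one of the last four; its "shot" number tells which), for a name from the list of things; names that differ only in an ending like _2 or _b are one class to them, and where a whole thing is asked for, a point or a joint stands for the part that bears it (a point fixed in the world has none). Each returns a list of dicts, best first, with "score" (0 to 1); they miss things now and then, are a little off and sometimes report something else, mostly with a low value. They report only what shows in the picture. A call takes as long as a camera call. They do not tell look-alikes from the thing itself.
- cut_out(picture, query): "pixels" (400x640 bool, what is visible of it) and "uv" ([column, row] in pixels, amid what is visible of it).
- place_of(picture, query): "uv" ([column, row] in pixels: a listed point, or the origin of a listed thing).
The state is a dict: "t": time; "qpos": joint angles; "joint_velocities": joint speeds; "joint_torque": joint torques, N m; "ee_pos": TCP position; "tcp_rot": TCP orientation; "wrist_force": force on the tool from outside, world axes, zero at the start; "wrist_torque": the same for the moment, N m; "opening": finger opening in mm; "finger_force": force on a finger pad.
Only numpy, scipy, OpenCV 4.12 (cv2) and the standard library are available. Lean on these libraries where they do the work, as an engineer would, in place of code of your own. Each camera call takes 0.05 s, during which the arm holds its last target. There are 200 camera calls.

## Working session

There is one attempt and no reset: what is moved stays moved. The work goes in short steps, Python scripts to look and compute and a tool call to move; the robot and the scene stay as the last step left them, time stands still between calls to the robot, and variables do not carry over. Pictures are saved under pics/ and viewed, at most 10 in all, crops included, and the job is handed in when it is done.

Besides the shell and the picture viewer there is one more tool, called after "Request:" by a JSON object that holds its "op" and its "data". step_arm: Moves the arm, as the interface text tells. Its arguments: {"type":"object","properties":{"plan":{"type":"array"},"grip_force":{"type":"number"}},"required":["plan"]}

```bash
mkdir -p pics; ls; cat > h.py <<'E'
from rig import *
import numpy as np, cv2
from scipy.spatial.transform import Rotation as R
def ray(f,uv):
    K=f["camera_matrix"];Rm,_=cv2.Rodrigues(np.array(f["rvec"],float));t=np.array(f["tvec"],float).ravel()
    d=Rm.T@np.linalg.inv(K)@np.array([uv[0],uv[1],1.]);return -Rm.T@t,d
def world(f,u,v):
    # per-pixel depth points, arrays
    K=f["camera_matrix"];Rm,_=cv2.Rodrigues(np.array(f["rvec"],float));t=np.array(f["tvec"],float).ravel()
    z=f["z_map"][v,u];p=np.linalg.inv(K)@np.stack([u*z,v*z,z]);return (Rm.T@(p-t[:,None])).T
def tri(rs):
    A=np.zeros((3,3));b=np.zeros(3)
    for c,d in rs:
        d=d/np.linalg.norm(d);P=np.eye(3)-np.outer(d,d);A+=P;b+=P@c
    x=np.linalg.solve(A,b);e=[np.linalg.norm((np.eye(3)-np.outer(d,d)/(d@d))@(x-c)) for c,d in rs];return x,max(e)
E
python3 - <<'E'
from h import *
s=read_state();print({k:np.round(v,3).tolist() for k,v in s.items()})
fs={n:grab_frame(n) for n in("scene","side")}
cv2.imwrite("pics/scene.png",fs["scene"]["pixels"]);cv2.imwrite("pics/side.png",fs["side"]["pixels"])
for q in["reel_full","reel_low_a","keeper_grip","keeper_hinge","spindle_right","spindle_middle","spindle_left","rack","tray","tray_bay"]:
    o={}
    for n,f in fs.items():
        o[n]=place_of(f,q);print(q,n,[(np.round(r["uv"]).tolist(),round(r["score"],2)) for r in o[n][:5]])
    if all(o.values()):
        x,e=tri([ray(fs[n],o[n][0]["uv"]) for n in fs]);print("   ",x.round(1),e.round(1))
E
```

```text
pics
{'t': 0.0, 'qpos': [-1.345, 0.359, 1.511, -0.0, 1.273, -0.115], 'joint_velocities': [-0.0, 0.0, 0.001, 0.0, 0.002, -0.0], 'joint_torque': [-0.0, -51.538, -27.072, 0.067, 0.035, -0.0], 'ee_pos': [200.381, -564.828, 238.824], 'tcp_rot': [-3.14, -0.0, 0.341], 'wrist_force': [0.726, 0.957, -0.178], 'wrist_torque': [-0.024, 0.011, 0.017], 'finger_force': 0.0, 'opening': 87.454}
reel_full scene [([324.0, 264.0], 0.76), ([341.0, 233.0], 0.68)]
reel_full side [([342.0, 229.0], 0.91), ([294.0, 201.0], 0.84), ([281.0, 174.0], 0.5)]
    [ 496.7   -2.5 -125.7] 52.8
reel_low_a scene [([382.0, 197.0], 0.57), ([359.0, 209.0], 0.56)]
reel_low_a side [([286.0, 263.0], 0.94), ([288.0, 229.0], 0.88)]
    [605.5 247.9  60.4] 1.2
keeper_grip scene [([357.0, 165.0], 0.46), ([286.0, 319.0], 0.16)]
keeper_grip side [([301.0, 208.0], 0.79)]
    [558.7 166.7 210.3] 7.3
keeper_hinge scene [([378.0, 212.0], 0.75), ([320.0, 192.0], 0.65)]
keeper_hinge side [([268.0, 224.0], 0.78), ([290.0, 234.0], 0.36)]
    [669.  138.5  91. ] 1.5
spindle_right scene [([341.0, 230.0], 0.44)]
spindle_right side [([276.0, 143.0], 0.67), ([294.0, 199.0], 0.39)]
    [ 687.  -103.1  185.1] 19.0
spindle_middle scene [([360.0, 215.0], 0.46), ([359.0, 211.0], 0.27), ([232.0, 283.0], 0.25)]
spindle_middle side [([291.0, 232.0], 0.51), ([292.0, 231.0], 0.43)]
    [602.5 130.2  49.2] 0.4
spindle_left scene [([378.0, 198.0], 0.39), ([367.0, 217.0], 0.38)]
spindle_left side [([282.0, 265.0], 0.57)]
    [606.1 244.7  55.6] 9.1
rack scene [([358.0, 226.0], 0.88), ([341.0, 228.0], 0.49)]
rack side [([290.0, 244.0], 0.58), ([328.0, 134.0], 0.31)]
    [604.7 131.9  -4.7] 6.6
tray scene [([232.0, 282.0], 0.57)]
tray side [([330.0, 142.0], 0.95)]
    [ 502.6 -346.2   17.2] 6.1
tray_bay scene [([249.0, 268.0], 0.63)]
tray_bay side [([337.0, 155.0], 0.95)]
    [ 480.9 -270.6    8.7] 2.5
```

```bash
python3 - <<'E'
import cv2
a=cv2.imread("pics/scene.png");b=cv2.imread("pics/side.png")
cv2.imwrite("pics/s2.png",cv2.resize(a[120:380,170:510],None,fx=2.3,fy=2.3,interpolation=cv2.INTER_CUBIC))
cv2.imwrite("pics/d2.png",cv2.resize(b[90:310,180:460],None,fx=2.7,fy=2.7,interpolation=cv2.INTER_CUBIC))
E
```

```text
(no output)
```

View pics/s2.png

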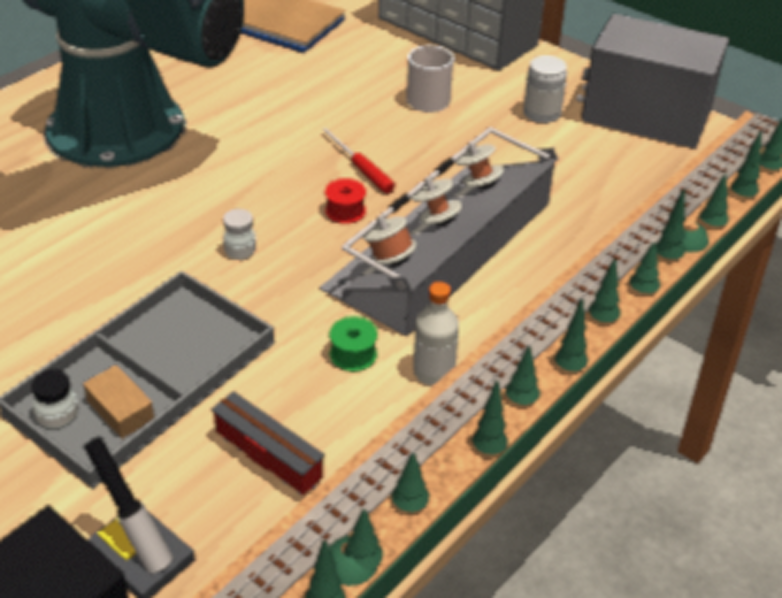

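View pics/d2.png

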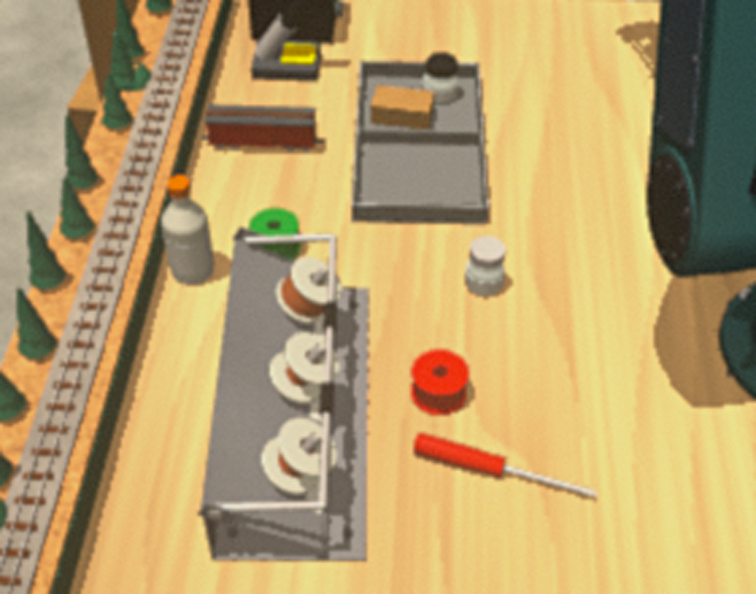

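The full copper reel shows at scene (340,223) and side (294,197), on the right-hand spindle. Its look-alikes are the red reel at scene (320,207), the green reel at scene (323,268), and the two low reels at scene (359,209) and (382,197). The keeper is closed. Next I'll fit the rack and tray poses.

```bash
cat > fit.py <<'E'
from h import *
from scipy.optimize import least_squares
P=dict(spindle=[(0,-115,60),(0,0,60),(0,115,60)],hinge=[(65,0,91)],grip=[(-37.9,-57.5,96),(-37.9,57.5,96)],rack=[(0,0,0)])
def proj(f,X): return cv2.projectPoints(np.array(X,float).reshape(-1,3),np.array(f["rvec"],float),np.array(f["tvec"],float),f["camera_matrix"],None)[0].reshape(-1,2)
def W(p,X): return R.from_euler("z",p[2]).apply(np.array(X,float))+[p[0],p[1],p[3] if len(p)>3 else 0]
if __name__=="__main__":
    fs={n:grab_frame(n) for n in("scene","side")}
    obs=[]
    Q={"reel_full":"spindle","reel_low_a":"spindle","spindle_right":"spindle","spindle_middle":"spindle","spindle_left":"spindle","keeper_hinge":"hinge","keeper_grip":"grip","rack":"rack"}
    for q,k in Q.items():
        for n,f in fs.items():
            for r in place_of(f,q):
                if r["score"]>.35: obs.append((f,np.array(r["uv"]),r["score"],P[k],q,n))
    def res(p):
        o=[]
        for f,uv,s,X,*_ in obs:
            d=proj(f,W(p,X))-uv;o+=(s*d[np.argmin((d**2).sum(1))]).tolist()
        return o
    for z in(0,1):
        r=least_squares(res,[604,131,0]+[0]*z,loss="soft_l1",f_scale=1.5,x_scale=[10,10,.05]+[5]*z);print(r.x.round(3),r.cost)
    p=r.x
    for f,uv,s,X,q,n in obs:
        d=proj(f,W(p,X))-uv;i=np.argmin((d**2).sum(1));print(q,n,i,d[i].round(1),round(s,2))
    # bar/rack edges via depth: keeper mask points
    for n,f in fs.items():
        c=cut_out(f,"reel_full")
        for m in c:
            if m["score"]<.4: continue
            v,u=np.nonzero(m["pixels"]);X=world(f,u,v);print("full",n,np.round(m["uv"]),len(u),np.median(X,0).round(),round(m["score"],2))
        c=cut_out(f,"tray")[0];v,u=np.nonzero(c["pixels"]);X=world(f,u,v);k=(X[:,2]>22)&(X[:,2]<40)
        print("tray",n,np.round(c["uv"]),cv2.minAreaRect(X[k][:,:2].astype(np.float32)),np.median(X[:,2]))
        g=X[k][:,:2]; print(np.percentile(g,[1,99],axis=0).round())
        c=cut_out(f,"keeper")
        for m in c[:2]:
            v,u=np.nonzero(m["pixels"]);X=world(f,u,v);k=(X[:,2]>85)&(X[:,2]<120);Y=R.from_euler("z",-p[2]).apply(X[k]-[p[0],p[1],0]);
            b=Y[abs(Y[:,0]+38)<25];print("keeper",n,round(m["score"],2),k.sum(),len(b),np.median(b,0).round(1))
E
python3 fit.py
```

```text
[6.08732e+02 1.28378e+02 2.70000e-02] 264.33536394531706
[6.08778e+02 1.28557e+02 2.70000e-02 9.36000e-01] 264.2064846277454
reel_full scene 0 [ 15.6 -33.5] 0.93
reel_full scene 0 [-1.9 -2.1] 0.76
reel_full scene 0 [18.9 25.1] 0.67
reel_full side 0 [11.5 26.9] 0.7
reel_full side 1 [-55.6   0.8] 0.56
reel_low_a scene 2 [ 0.4 -0.2] 0.77
reel_low_a scene 1 [4.2 3.3] 0.47
reel_low_a side 2 [1.1 0.5] 0.93
reel_low_a side 1 [ 1.2 -2.4] 0.79
spindle_right scene 0 [-1.7 -1.6] 0.55
spindle_right side 2 [ 0.2 -1.1] 0.67
spindle_right side 0 [-0.5  3. ] 0.53
spindle_middle scene 1 [-3.5  1.8] 0.48
spindle_middle side 1 [-4.6  1. ] 0.52
spindle_left scene 1 [-3.4 -1.3] 0.52
spindle_left scene 2 [-0.5 -0.1] 0.46
spindle_left side 2 [ 0.3 -4. ] 0.61
keeper_hinge scene 0 [-2.2 -0.3] 0.97
keeper_hinge side 0 [-0.9 -1.3] 0.88
keeper_grip scene 0 [0.4 1.5] 0.77
keeper_grip side 0 [ 0.7 -0.4] 0.68
keeper_grip side 0 [-34.1  51.1] 0.5
rack scene 0 [0.6 1.5] 0.76
rack side 0 [-0.  -0.3] 0.78
full scene [323. 269.] 466 [ 672. -135.   40.] 0.93
full scene [319. 206.] 320 [457.  85.  40.] 0.65
full scene [342. 225.] 288 [617.   1.  93.] 0.64
tray scene [238. 275.] ((488.9773864746094, -348.23504638671875), (186.46368408203125, 323.3628845214844), 2.4916110038757324) 9.480766084763607
[[ 396. -510.]
 [ 585. -187.]]
keeper scene 0.77 215 154 [-34.8 -54.6 102. ]
full side [293. 199.] 300 [609.  33.  94.] 0.76
full side [281. 175.] 231 [ 662. -127.   42.] 0.62
full side [344. 231.] 428 [451. 106.  41.] 0.57
full side [345. 115.] 208 [ 462. -448.   48.] 0.57
tray side [333. 147.] ((490.11309814453125, -346.51416015625), (180.01351928710938, 326.5408020019531), 1.4669997692108154) 7.44665639602552
[[ 400. -508.]
 [ 579. -183.]]
keeper side 0.55 518 368 [-37.1  48.1 100.1]
```

Request:
{"op": "step_arm", "data": {"plan": [{"jaw": -1, "x": 17, "y": 32, "z": 0, "rz": 0.063}, {"jaw": -1, "x": 17, "y": 32, "z": 0, "rz": 0.063}, {"jaw": -1, "x": 17, "y": 32, "z": 0, "rz": 0.063}, {"jaw": -1, "x": 17, "y": 32, "z": 0, "rz": 0.063}, {"jaw": -1, "x": 17, "y": 32, "z": 0, "rz": 0.063}, {"jaw": -1, "x": 17, "y": 32, "z": 0, "rz": 0.063}, {"jaw": -1, "x": 17, "y": 32, "z": 0, "rz": 0.063}, {"jaw": -1, "x": 17, "y": 32, "z": 0, "rz": 0.063}, {"jaw": -1, "x": 17, "y": 32, "z": 0, "rz": 0.063}, {"jaw": -1, "x": 17, "y": 32, "z": 0, "rz": 0.063}], "grip_force": 8}}

```text
invalid input
```

Request:
{"op": "step_arm", "data": {"plan": [{"jaw": -1, "x": 17, "y": 32, "z": 0, "rz": 0.063}, {"jaw": -1, "x": 17, "y": 32, "z": 0, "rz": 0.063}, {"jaw": -1, "x": 17, "y": 32, "z": 0, "rz": 0.063}, {"jaw": -1, "x": 17, "y": 32, "z": 0, "rz": 0.063}, {"jaw": -1, "x": 17, "y": 32, "z": 0, "rz": 0.063}, {"jaw": -1, "x": 17, "y": 32, "z": 0, "rz": 0.063}, {"jaw": -1, "x": 17, "y": 32, "z": 0, "rz": 0.063}, {"jaw": -1, "x": 17, "y": 32, "z": 0, "rz": 0.063}, {"jaw": -1, "x": 17, "y": 32, "z": 0, "rz": 0.063}, {"jaw": -1, "x": 0, "y": 0, "z": 0, "rz": 0}]}}

```text
invalid input
```

Request:
{"op": "step_arm", "data": {"plan": [{"jaw": -1, "x": 17, "y": 32, "z": 0, "rx": 0, "ry": 0, "rz": 0.063}, {"jaw": -1, "x": 17, "y": 32, "z": 0, "rx": 0, "ry": 0, "rz": 0.063}, {"jaw": -1, "x": 17, "y": 32, "z": 0, "rx": 0, "ry": 0, "rz": 0.063}, {"jaw": -1, "x": 17, "y": 32, "z": 0, "rx": 0, "ry": 0, "rz": 0.063}, {"jaw": -1, "x": 17, "y": 32, "z": 0, "rx": 0, "ry": 0, "rz": 0.063}, {"jaw": -1, "x": 17, "y": 32, "z": 0, "rx": 0, "ry": 0, "rz": 0.063}, {"jaw": -1, "x": 17, "y": 32, "z": 0, "rx": 0, "ry": 0, "rz": 0.063}, {"jaw": -1, "x": 17, "y": 32, "z": 0, "rx": 0, "ry": 0, "rz": 0.063}, {"jaw": -1, "x": 17, "y": 32, "z": 0, "rx": 0, "ry": 0, "rz": 0.063}, {"jaw": -1, "x": 17, "y": 32, "z": 0, "rx": 0, "ry": 0, "rz": 0.063}], "grip_force": 8}}

```text
t: 3.13
ee_pos: [371.0, -243.9, 239.9]
tcp_rot: [3.141, 0.0, 0.974]
wrist_force: [-0.1, -1.4, 0.2]
opening: 88.3
finger_force: 0.0
```

Request:
{"op": "step_arm", "data": {"plan": [{"jaw": -1, "x": 17, "y": 32, "z": 0, "rx": 0, "ry": 0, "rz": 0.063}, {"jaw": -1, "x": 17, "y": 32, "z": 0, "rx": 0, "ry": 0, "rz": 0.063}, {"jaw": -1, "x": 17, "y": 32, "z": 0, "rx": 0, "ry": 0, "rz": 0.063}, {"jaw": -1, "x": 17, "y": 32, "z": 0, "rx": 0, "ry": 0, "rz": 0.063}, {"jaw": -1, "x": 17, "y": 32, "z": 0, "rx": 0, "ry": 0, "rz": 0.063}, {"jaw": -1, "x": 17, "y": 32, "z": 0, "rx": 0, "ry": 0, "rz": 0.063}, {"jaw": -1, "x": 17, "y": 32, "z": 0, "rx": 0, "ry": 0, "rz": 0.063}, {"jaw": -1, "x": 17, "y": 32, "z": 0, "rx": 0, "ry": 0, "rz": 0.063}, {"jaw": -1, "x": 17, "y": 32, "z": 0, "rx": 0, "ry": 0, "rz": 0.063}, {"jaw": -1, "x": 17, "y": 25, "z": 0, "rx": 0, "ry": 0, "rz": 0.06}]}}

```text
t: 3.97
ee_pos: [541.0, 70.2, 239.8]
tcp_rot: [3.141, -0.001, 1.602]
wrist_force: [-0.2, -0.9, 0.9]
opening: 88.0
finger_force: 0.0
```

```bash
cat >> h.py <<'E'
def wshot():
    s=read_state();f=grab_frame("wrist")
    T=np.eye(4);T[:3,:3]=R.from_euler("xyz",s["tcp_rot"]).as_matrix();T[:3,3]=s["ee_pos"]
    f["T"]=T@np.array(f["tool_from_camera"]);return f
def wdir(f,u,v):
    K=f["camera_matrix"];x=(np.asarray(u,float)-K[0,2])/K[0,0];y=(np.asarray(v,float)-K[1,2])/K[1,1];r=np.hypot(x,y)+1e-9
    return np.stack([np.sin(r)*x/r,np.sin(r)*y/r,np.cos(r)],-1)
def wray(f,uv): return f["T"][:3,3],f["T"][:3,:3]@wdir(f,*uv)
def wworld(f,u,v):
    d=wdir(f,u,v);p=d*(f["z_map"][v,u]/d[...,2])[...,None];return p@f["T"][:3,:3].T+f["T"][:3,3]
E
python3 - <<'E'
from h import *
f=wshot();print(f["T"].round(2))
cv2.imwrite("pics/w1.png",f["pixels"])
for q in["keeper_grip","reel_full","reel_low_a","spindle_middle","keeper_hinge"]:
    for r in place_of(f,q)[:3]:
        u,v=np.round(r["uv"]).astype(int);c,d=wray(f,r["uv"]);print(q,u,v,round(r["score"],2),"depth pt",wworld(f,u,v).round(1),"at z96",(c+d*(96-c[2])/d[2]).round(1),"z60",(c+d*(60-c[2])/d[2]).round(1))
E
```

```text
[[ 1.0000e+00  3.0000e-02  1.0000e-02  5.3860e+02]
 [ 3.0000e-02 -9.6000e-01 -2.7000e-01  1.4503e+02]
 [ 0.0000e+00  2.7000e-01 -9.6000e-01  3.8369e+02]
 [ 0.0000e+00  0.0000e+00  0.0000e+00  1.0000e+00]]
keeper_grip 357 194 0.87 depth pt [574.1  74.  102.6] at z96 [574.8  72.2  96. ] z60 [579.3  63.1  60. ]
reel_full 383 233 0.9 depth pt [603.   34.7 101.4] at z96 [604.6  32.5  96. ] z60 [612.9  18.4  60. ]
reel_full 240 156 0.62 depth pt [439.7  95.4  12.9] at z96 [462.2 106.9  96. ] z60 [452.6 102.1  60. ]
reel_full 408 324 0.57 depth pt [ 672.5 -134.4   34.1] at z96 [648.9 -84.8  96. ] z60 [ 662.7 -113.6   60. ]
reel_low_a 386 132 0.89 depth pt [598.2 133.3 101.2] at z96 [599.8 133.   96. ] z60 [607.4 131.5  60. ]
spindle_middle 385 134 0.75 depth pt [597.2 131.5 101.9] at z96 [598.3 131.5  96. ] z60 [605.8 129.8  60. ]
spindle_middle 387 234 0.2 depth pt [606.2  35.3 105.5] at z96 [608.1  31.   96. ] z60 [616.8  16.7  60. ]
keeper_hinge 455 134 0.66 depth pt [676.4 136.2  82.1] at z96 [670.2 136.4  96. ] z60 [686.6 135.3  60. ]
keeper_hinge 388 134 0.22 depth pt [599.7 131.7 103.2] at z96 [601.  131.7  96. ] z60 [608.8 130.1  60. ]
```

View pics/w1.png

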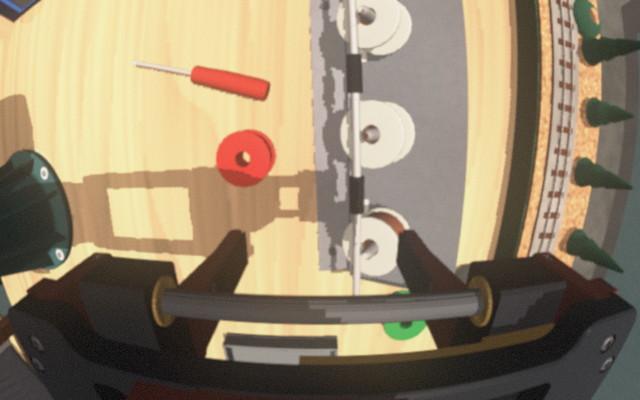

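The wrist view shows the right sleeve at (357,194) and the full reel, copper visible, at (375,240) beside the right-hand finger. The low reels are at (375,133) and (372,18), the red reel at (245,157) and the green one at (405,320). I'll get the bar line from depth for the yaw and position.

```bash
python3 - <<'E'
from h import *
f=wshot()
v,u=np.mgrid[0:290,325:400];v=v.ravel();u=u.ravel();ok=f["z_map"][v,u]>0;v=v[ok];u=u[ok]
X=wworld(f,u,v);g=f["pixels"][v,u].mean(-1)
k=(X[:,2]>94)&(X[:,2]<108)&(X[:,0]>555)&(X[:,0]<590)&(X[:,1]>40)&(X[:,1]<260);X=X[k];g=g[k]
# restrict to near a robust line
l=np.polyfit(X[:,1],X[:,0],1)
for _ in range(6):
    e=X[:,0]-np.polyval(l,X[:,1]);m=abs(e)<max(6,1.5*np.median(abs(e)));l=np.polyfit(X[m,1],X[m,0],1)
print("x=a*y+b",l,m.sum(),"yaw",-np.arctan(l[0]),"z",np.median(X[m,2]))
d=m&(g<70)
for lo,hi in((40,110),(150,230)):
    q=X[d&(X[:,1]>lo)&(X[:,1]<hi)];print("sleeve",len(q),np.percentile(q,[3,50,97],axis=0).round(1).tolist())
for m in cut_out(f,"reel_full")[:1]+cut_out(f,"reel_low_a")[:2]:
    v,u=np.nonzero(m["pixels"]);Y=wworld(f,u,v);
    n=np.array([-.5,0,.866]);h=(Y-[608,128,60])@n;t=abs(h-42)<3;print(m["score"],len(Y),np.percentile(h,[5,50,95]).round(1),"top flange",Y[t].mean(0).round(1),cv2.minEnclosingCircle(np.stack([Y[t,1],(Y[t]@np.array([.866,0,.5]))],1).astype(np.float32)))
E
```

```text
x=a*y+b [-6.09343452e-02  5.78199709e+02] 2211 yaw 0.06085909651584847 z 99.29581212827043
sleeve 225 [[568.1, 56.5, 96.8], [571.2, 71.1, 100.9], [577.4, 87.1, 102.8]]
sleeve 26 [[560.8, 170.8, 97.7], [562.2, 178.2, 99.6], [564.3, 198.4, 101.4]]
0.9 612 [-75.3 -48.3 -33.3] top flange [nan nan nan] ((0.0, 0.0), 0.0)
0.85 3331 [ 4.1 40.9 42.8] top flange [588.9 131.   96.7] ((130.46006774902344, 553.3419799804688), 33.154850006103516)
0.73 2726 [ 6.4 43.9 46.1] top flange [577.7 233.7  93.2] ((244.0072479248047, 547.23828125), 32.55189514160156)<stdin>:16: RuntimeWarning: Mean of empty slice.
  ret = um.true_divide(
```

The bar gives a rack yaw of 0.061 and the sleeve centre at about (573, 72, 96). The rack origin then comes to about (607, 131). Descending onto the sleeve with the jaws half open.

Request:
{"op": "step_arm", "data": {"plan": [{"jaw": 0, "x": 8, "y": 0.5, "z": 0, "rx": 0, "ry": 0, "rz": 0.01}, {"jaw": 0, "x": 8, "y": 0.5, "z": -10, "rx": 0, "ry": 0, "rz": 0.01}, {"jaw": 0, "x": 8, "y": 0.5, "z": -17, "rx": 0, "ry": 0, "rz": 0.01}, {"jaw": 0, "x": 8, "y": 0.3, "z": -17, "rx": 0, "ry": 0, "rz": 0}, {"jaw": 0, "x": 0, "y": 0, "z": -17, "rx": 0, "ry": 0, "rz": 0}, {"jaw": 0, "x": 0, "y": 0, "z": -17, "rx": 0, "ry": 0, "rz": 0}, {"jaw": 0, "x": 0, "y": 0, "z": -17, "rx": 0, "ry": 0, "rz": 0}, {"jaw": 0, "x": 0, "y": 0, "z": -17, "rx": 0, "ry": 0, "rz": 0}, {"jaw": 0, "x": 0, "y": 0, "z": -17, "rx": 0, "ry": 0, "rz": 0}, {"jaw": 0, "x": 0, "y": 0, "z": -17, "rx": 0, "ry": 0, "rz": 0}]}}

```text
t: 5.25
ee_pos: [573.2, 69.0, 92.0]
tcp_rot: [3.142, -0.0, 1.628]
wrist_force: [-0.2, -0.2, -0.7]
opening: 43.8
finger_force: 0.0
```

Request:
{"op": "step_arm", "data": {"plan": [{"jaw": 0.5, "x": 0, "y": 0, "z": 0, "rx": 0, "ry": 0, "rz": 0}, {"jaw": 0.9, "x": 0, "y": 0, "z": 0, "rx": 0, "ry": 0, "rz": 0}, {"jaw": 1, "x": 0, "y": 0, "z": 0, "rx": 0, "ry": 0, "rz": 0}, {"jaw": 1, "x": 0, "y": 0, "z": 0, "rx": 0, "ry": 0, "rz": 0}, {"jaw": 1, "x": 0, "y": 0, "z": 0, "rx": 0, "ry": 0, "rz": 0}, {"jaw": 1, "x": 0, "y": 0, "z": 0, "rx": 0, "ry": 0, "rz": 0}], "grip_force": 8}}

```text
t: 5.75
ee_pos: [574.8, 69.3, 94.9]
tcp_rot: [3.137, 0.0, 1.628]
wrist_force: [3.9, 0.6, -0.9]
opening: 13.6
finger_force: 8.0
```

```bash
python3 -c "
import numpy as np
t=np.r_[np.linspace(0,1.86,20)]+.0486
x=-103*np.cos(t);z=103*np.sin(t)
for a,b in zip(np.diff(x),np.diff(z)):print(round(a*.998,1),round(a*.061,1),round(b,1))"
```

```text
1.0 0.1 10.0
2.0 0.1 9.9
2.9 0.2 9.6
3.8 0.2 9.3
4.7 0.3 8.9
5.6 0.3 8.4
6.4 0.4 7.8
7.1 0.4 7.1
7.8 0.5 6.4
8.3 0.5 5.6
8.9 0.5 4.8
9.3 0.6 3.9
9.6 0.6 3.0
9.9 0.6 2.0
10.0 0.6 1.0
10.1 0.6 0.0
10.0 0.6 -0.9
9.9 0.6 -1.9
9.6 0.6 -2.9
```

Request:
{"op": "step_arm", "data": {"plan": [{"jaw": 1, "x": 1, "y": 0.1, "z": 10, "rx": 0, "ry": 0, "rz": 0}, {"jaw": 1, "x": 2, "y": 0.1, "z": 9.9, "rx": 0, "ry": 0, "rz": 0}, {"jaw": 1, "x": 2.9, "y": 0.2, "z": 9.6, "rx": 0, "ry": 0, "rz": 0}, {"jaw": 1, "x": 3.8, "y": 0.2, "z": 9.3, "rx": 0, "ry": 0, "rz": 0}, {"jaw": 1, "x": 4.7, "y": 0.3, "z": 8.9, "rx": 0, "ry": 0, "rz": 0}, {"jaw": 1, "x": 5.6, "y": 0.3, "z": 8.4, "rx": 0, "ry": 0, "rz": 0}, {"jaw": 1, "x": 6.4, "y": 0.4, "z": 7.8, "rx": 0, "ry": 0, "rz": 0}]}}

```text
t: 6.33
ee_pos: [603.2, 71.0, 158.6]
tcp_rot: [3.133, 0.0, 1.628]
wrist_force: [10.9, 0.8, -13.4]
opening: 13.7
finger_force: 8.0
```

Request:
{"op": "step_arm", "data": {"plan": [{"jaw": 1, "x": 9, "y": 0.4, "z": 5.5, "rx": 0, "ry": 0, "rz": 0}, {"jaw": 1, "x": 9, "y": 0.5, "z": 5.4, "rx": 0, "ry": 0, "rz": 0}, {"jaw": 1, "x": 8.3, "y": 0.5, "z": 5.6, "rx": 0, "ry": 0, "rz": 0}, {"jaw": 1, "x": 8.9, "y": 0.5, "z": 4.8, "rx": 0, "ry": 0, "rz": 0}, {"jaw": 1, "x": 9.3, "y": 0.6, "z": 3.9, "rx": 0, "ry": 0, "rz": 0}]}}

```text
t: 6.75
ee_pos: [642.0, 73.3, 183.8]
tcp_rot: [-3.139, 0.0, 1.628]
wrist_force: [-2.1, -0.6, 2.8]
opening: 13.6
finger_force: 8.0
```

Request:
{"op": "step_arm", "data": {"plan": [{"jaw": 1, "x": 9.6, "y": 0.6, "z": 3.2, "rx": 0, "ry": 0, "rz": 0}, {"jaw": 1, "x": 9.9, "y": 0.6, "z": 2.2, "rx": 0, "ry": 0, "rz": 0}, {"jaw": 1, "x": 10, "y": 0.6, "z": 1, "rx": 0, "ry": 0, "rz": 0}, {"jaw": 1, "x": 10.1, "y": 0.6, "z": 0, "rx": 0, "ry": 0, "rz": 0}, {"jaw": 1, "x": 10, "y": 0.6, "z": -0.9, "rx": 0, "ry": 0, "rz": 0}]}}

```text
t: 7.17
ee_pos: [693.0, 76.3, 189.0]
tcp_rot: [-3.141, 0.0, 1.628]
wrist_force: [-0.5, -0.6, 0.8]
opening: 13.9
finger_force: 8.0
```

Request:
{"op": "step_arm", "data": {"plan": [{"jaw": 1, "x": 9, "y": 0.6, "z": -1.9, "rx": 0, "ry": 0, "rz": 0}, {"jaw": 1, "x": 8, "y": 0.5, "z": -2.4, "rx": 0, "ry": 0, "rz": 0}]}}

```text
t: 7.33
ee_pos: [710.7, 77.4, 184.1]
tcp_rot: [3.141, 0.0, 1.628]
wrist_force: [-0.6, -1.2, 1.2]
opening: 14.1
finger_force: 8.0
```

Request:
{"op": "step_arm", "data": {"plan": [{"jaw": 0, "x": 0, "y": 0, "z": 0, "rx": 0, "ry": 0, "rz": 0}, {"jaw": 0, "x": 0, "y": 0, "z": 0, "rx": 0, "ry": 0, "rz": 0}, {"jaw": 0, "x": 0, "y": 0, "z": 0, "rx": 0, "ry": 0, "rz": 0}, {"jaw": 0, "x": 0, "y": 0, "z": 20, "rx": 0, "ry": 0, "rz": 0}, {"jaw": 0, "x": 0, "y": 0, "z": 28, "rx": 0, "ry": 0, "rz": 0}, {"jaw": 0, "x": 0, "y": 0, "z": 28, "rx": 0, "ry": 0, "rz": 0}, {"jaw": -1, "x": -10, "y": -4, "z": 0, "rx": 0, "ry": 0, "rz": -0.1}, {"jaw": -1, "x": -10, "y": -4, "z": 0, "rx": 0, "ry": 0, "rz": -0.1}, {"jaw": -1, "x": -10, "y": -4, "z": 0, "rx": 0, "ry": 0, "rz": -0.1}, {"jaw": -1, "x": -10, "y": -4, "z": 0, "rx": 0, "ry": 0, "rz": -0.1}]}}

```text
t: 8.17
ee_pos: [669.0, 61.5, 260.2]
tcp_rot: [-3.141, -0.0, 1.223]
wrist_force: [0.5, 0.2, -0.2]
opening: 67.3
finger_force: 0.0
```

Request:
{"op": "step_arm", "data": {"plan": [{"jaw": -1, "x": -12, "y": -5, "z": 0, "rx": 0, "ry": 0, "rz": -0.117}, {"jaw": -1, "x": -12, "y": -5, "z": 0, "rx": 0, "ry": 0, "rz": -0.117}, {"jaw": -1, "x": -12, "y": -5, "z": 0, "rx": 0, "ry": 0, "rz": -0.117}, {"jaw": -1, "x": -12, "y": -5, "z": 0, "rx": 0, "ry": 0, "rz": -0.117}, {"jaw": -1, "x": -12, "y": -5, "z": 0, "rx": 0, "ry": 0, "rz": -0.117}, {"jaw": -1, "x": -12, "y": -5, "z": 0, "rx": 0, "ry": 0, "rz": -0.117}, {"jaw": -1, "x": -12, "y": -5, "z": 0, "rx": 0, "ry": 0, "rz": -0.117}, {"jaw": -1, "x": -12, "y": -5, "z": 0, "rx": 0, "ry": 0, "rz": -0.117}, {"jaw": -1, "x": -12, "y": -5, "z": 0, "rx": 0, "ry": 0, "rz": -0.117}, {"jaw": -1, "x": -12, "y": -5, "z": 0, "rx": 0, "ry": 0, "rz": -0.114}]}}

```text
t: 9.0
ee_pos: [548.7, 11.5, 260.1]
tcp_rot: [-3.141, 0.0, 0.055]
wrist_force: [0.9, -0.1, -0.7]
opening: 88.1
finger_force: 0.0
```

Request:
{"op": "step_arm", "data": {"plan": [{"jaw": -1, "x": 0, "y": 0, "z": -14, "rx": 0.005, "ry": -0.087, "rz": 0}, {"jaw": -1, "x": 0, "y": 0, "z": -14, "rx": 0.005, "ry": -0.087, "rz": 0}, {"jaw": -1, "x": 0, "y": 0, "z": -14, "rx": 0.005, "ry": -0.087, "rz": 0}, {"jaw": -1, "x": 0, "y": 0, "z": -14, "rx": 0.006, "ry": -0.087, "rz": 0}, {"jaw": -1, "x": 0, "y": 0, "z": -14, "rx": 0.006, "ry": -0.087, "rz": 0}, {"jaw": -1, "x": 0, "y": 0, "z": -14, "rx": 0.005, "ry": -0.087, "rz": 0}, {"jaw": -1, "x": 0, "y": 0, "z": 0, "rx": 0, "ry": 0, "rz": 0}]}}

```text
t: 9.58
ee_pos: [542.0, 12.9, 171.1]
tcp_rot: [-3.138, -0.514, 0.058]
wrist_force: [-2.1, 0.7, -0.1]
opening: 87.6
finger_force: 0.0
```

```bash
cat > look.py <<'E'
import sys
from h import *
f=wshot();cv2.imwrite(f"pics/{sys.argv[1]}.png",f["pixels"]);s=read_state()
Rt=R.from_euler("xyz",s["tcp_rot"]).as_matrix();n=-Rt[:,2]
print("tool axes x,y,z",Rt.T.round(3).tolist(),np.round(s["ee_pos"],1),np.round(s["qpos"],2))
for q in("reel_full","spindle_right"):
    for r in place_of(f,q)[:2]:
        u,v=np.round(r["uv"]).astype(int);c,d=wray(f,r["uv"]);print(q,u,v,round(r["score"],2),"z60",(c+d*(60-c[2])/d[2]).round(1))
nn=R.from_euler("z",.061).apply([-.5,0,.866]);a=R.from_euler("z",.061).apply([.866,0,.5]);b=R.from_euler("z",.061).apply([0,1,0]);O=np.array([614,16,60.])
ms=cut_out(f,"reel_full")
for m in ms[:2]:
    v,u=np.nonzero(m["pixels"]);X=wworld(f,u,v);print(round(m["score"],2),np.round(m["uv"]),len(X));h=(X-O)@nn
    print(np.percentile(h,[5,25,50,75,95]).round(1));t=abs(h-42)<4
    if t.sum()>50:
        C=cv2.minEnclosingCircle(np.stack([(X[t]-O)@a,(X[t]-O)@b],1).astype(np.float32));
        print("offset from assumed (upslope, left), r:",np.round(C[0],1),round(C[1],1),"h med",np.median(h[t]).round(1))
E
python3 look.py w2
```

```text
tool axes x,y,z [[0.87, 0.05, 0.491], [0.059, -0.998, -0.004], [0.489, 0.033, -0.871]] [544.7  12.7 173. ] [-0.19  0.19  2.12  0.37  0.35  1.01]
reel_full 460 158 0.59 z60 [ 653.8 -119.    60. ]
reel_full 327 189 0.58 z60 [613.1  13.9  60. ]
spindle_right 623 312 0.56 z60 [ 476.5 -377.5   60. ]
spindle_right 324 185 0.54 z60 [616.6  17.   60. ]
0.82 [453. 165.] 3096
[-66.6 -50.6 -42.5 -33.  -25. ]
0.76 [323. 190.] 5294
[ 5.1 39.6 40.5 41.4 42.4]
offset from assumed (upslope, left), r: [-1.9  0.8] 33.0 h med 40.7
```

View pics/w2.png

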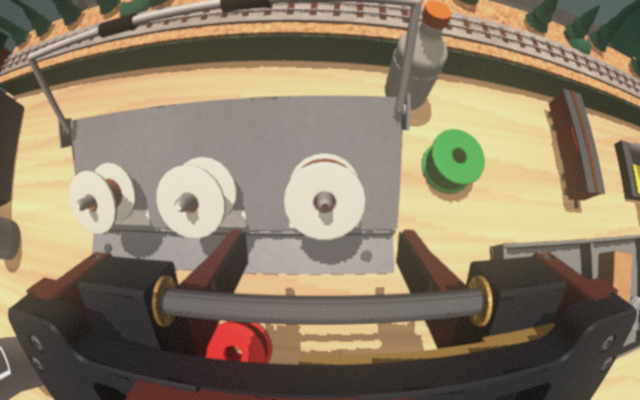

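The keeper now stands back. The full reel is at (325,200), with copper just visible behind its top flange. The green reel is at (455,162) and the red one at (238,345). Joint 5 is near its limit, so I'll ease the tilt by about 0.1 rad; pitch about the closing axis doesn't affect the grip. Then I'll line up on the axis.

Request:
{"op": "step_arm", "data": {"plan": [{"jaw": -1, "x": 4, "y": 0, "z": -5, "rx": -0.003, "ry": 0.05, "rz": 0}, {"jaw": -1, "x": 5, "y": 0, "z": -5, "rx": -0.003, "ry": 0.05, "rz": 0}, {"jaw": -1, "x": 0, "y": 0, "z": 0, "rx": 0, "ry": 0, "rz": 0}]}}

```text
t: 10.03
ee_pos: [565.0, 10.7, 169.3]
tcp_rot: [3.139, -0.426, 0.062]
wrist_force: [1.2, -0.4, 0.6]
opening: 87.8
finger_force: 0.0
```

```bash
python3 look.py w3
```

```text
tool axes x,y,z [[0.909, 0.057, 0.414], [0.062, -0.998, 0.001], [0.413, 0.025, -0.91]] [563.6  11.2 168.7] [-0.16  0.23  2.02  0.2   0.48  1.19]
reel_full 461 162 0.93 z60 [ 660.1 -118.5   60. ]
reel_full 230 361 0.89 z60 [458.8  90.4  60. ]
spindle_right 320 198 0.77 z60 [615.6  16.3  60. ]
spindle_right 47 363 0.59 z60 [385.9 348.2  60. ]
0.88 [236. 342.] 1850
[17.5 35.  51.3 56.4 60.4]
offset from assumed (upslope, left), r: [-146.6   79.8] 30.1 h med 41.4
0.75 [321. 210.] 5809
[ 4.3 39.2 40.4 41.3 42.3]
offset from assumed (upslope, left), r: [-1.7  0.8] 32.9 h med 40.7
```

Request:
{"op": "step_arm", "data": {"plan": [{"jaw": -1, "x": -7, "y": 1, "z": -4, "rx": 0, "ry": 0, "rz": 0}, {"jaw": -1, "x": -7, "y": 1, "z": -4, "rx": 0, "ry": 0, "rz": 0}, {"jaw": -1, "x": 6.5, "y": 0.3, "z": -10.5, "rx": 0, "ry": 0, "rz": 0}, {"jaw": -1, "x": 6.5, "y": 0.3, "z": -10.5, "rx": 0, "ry": 0, "rz": 0}, {"jaw": -1, "x": 6.5, "y": 0.3, "z": -10.5, "rx": 0, "ry": 0, "rz": 0}, {"jaw": -1, "x": 6.5, "y": 0.3, "z": -10.5, "rx": 0, "ry": 0, "rz": 0}, {"jaw": -1, "x": 0, "y": 0, "z": 0, "rx": 0, "ry": 0, "rz": 0}]}}

```text
t: 10.82
ee_pos: [569.5, 15.1, 114.0]
tcp_rot: [-3.14, -0.418, 0.06]
wrist_force: [-1.6, 0.1, -0.4]
opening: 87.6
finger_force: 0.0
```

```bash
python3 -c "
from h import *
s=read_state();print(np.round(s['ee_pos'],1),np.round(s['tcp_rot'],3),np.round(s['qpos'],2),np.round(s['wrist_force'],1))"
```

```text
[569.5  15.1 114. ] [-3.14  -0.418  0.06 ] [-0.15  0.34  2.06  0.26  0.34  1.13] [-1.6  0.1 -0.4]
```

Request:
{"op": "step_arm", "data": {"plan": [{"jaw": -1, "x": 6, "y": 0, "z": 0, "rx": 0, "ry": 0, "rz": 0}, {"jaw": -1, "x": 6, "y": 0, "z": 0, "rx": 0, "ry": 0, "rz": 0}, {"jaw": -1, "x": 5.5, "y": 0.2, "z": -9.5, "rx": 0, "ry": 0, "rz": 0}, {"jaw": -1, "x": 5.5, "y": 0.2, "z": -9.5, "rx": 0, "ry": 0, "rz": 0}, {"jaw": -1, "x": 5.5, "y": 0.2, "z": -9.5, "rx": 0, "ry": 0, "rz": 0}, {"jaw": -1, "x": 0, "y": 0, "z": 0, "rx": 0, "ry": 0, "rz": 0}, {"jaw": -1, "x": 0, "y": 0, "z": 0, "rx": 0, "ry": 0, "rz": 0}]}}

```text
t: 11.4
ee_pos: [599.1, 15.6, 86.4]
tcp_rot: [-3.14, -0.419, 0.06]
wrist_force: [-0.0, -0.8, 0.7]
opening: 87.3
finger_force: 0.0
```

```bash
cat look.py > look2.py; python3 look2.py w4
```

```text
tool axes x,y,z [[0.911, 0.055, 0.408], [0.061, -0.998, -0.001], [0.407, 0.026, -0.913]] [599.1  15.6  86.8] [-0.14  0.42  2.02  0.28  0.3   1.12]
reel_full 510 180 0.77 z60 [ 657.8 -113.5   60. ]
reel_full 325 234 0.68 z60 [614.3  16.1  60. ]
spindle_right 325 235 0.26 z60 [613.9  16.1  60. ]
0.85 [321. 244.] 10778
[ 4.3 28.  40.7 41.4 42.2]
offset from assumed (upslope, left), r: [-1.4  0.8] 32.6 h med 41.1
0.58 [497. 184.] 5550
[-69.7 -51.2 -43.2 -33.7 -25.5]
```

View pics/w4.png

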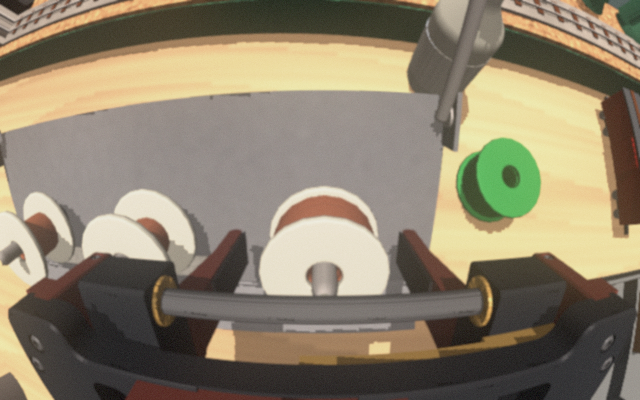

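Request:
{"op": "step_arm", "data": {"plan": [{"jaw": -1, "x": 2.5, "y": 0.1, "z": -4.8, "rx": 0, "ry": 0, "rz": 0}, {"jaw": -1, "x": 2.5, "y": 0.1, "z": -4.8, "rx": 0, "ry": 0, "rz": 0}, {"jaw": -0.5, "x": 0, "y": 0, "z": 0, "rx": 0, "ry": 0, "rz": 0}, {"jaw": 0, "x": 0, "y": 0, "z": 0, "rx": 0, "ry": 0, "rz": 0}, {"jaw": 0.3, "x": 0, "y": 0, "z": 0, "rx": 0, "ry": 0, "rz": 0}, {"jaw": 0.3, "x": 0, "y": 0, "z": 0, "rx": 0, "ry": 0, "rz": 0}, {"jaw": 0.3, "x": 0, "y": 0, "z": 0, "rx": 0, "ry": 0, "rz": 0}, {"jaw": 0.3, "x": 0, "y": 0, "z": 0, "rx": 0, "ry": 0, "rz": 0}], "grip_force": 25}}

```text
t: 12.27
ee_pos: [604.5, 15.7, 78.0]
tcp_rot: [-3.141, -0.421, 0.061]
wrist_force: [0.7, 0.4, -2.0]
opening: 67.1
finger_force: 25.0
```

Request:
{"op": "step_arm", "data": {"plan": [{"jaw": 0.3, "x": -2.5, "y": -0.2, "z": 4.3, "rx": 0, "ry": 0, "rz": 0}, {"jaw": 0.3, "x": -4, "y": -0.2, "z": 6.9, "rx": 0, "ry": 0, "rz": 0}, {"jaw": 0.3, "x": -4, "y": -0.2, "z": 6.9, "rx": 0, "ry": 0, "rz": 0}, {"jaw": 0.3, "x": 0, "y": 0, "z": 0, "rx": 0, "ry": 0, "rz": 0}]}}

```text
t: 12.6
ee_pos: [593.2, 15.2, 97.4]
tcp_rot: [-3.141, -0.422, 0.061]
wrist_force: [-0.3, -0.6, -2.5]
opening: 66.7
finger_force: 25.0
```

Request:
{"op": "step_arm", "data": {"plan": [{"jaw": 0.3, "x": -5, "y": -0.3, "z": 8.7, "rx": 0, "ry": 0, "rz": 0}, {"jaw": 0.3, "x": -5, "y": -0.3, "z": 8.7, "rx": 0, "ry": 0, "rz": 0}, {"jaw": 0.3, "x": -5, "y": -0.3, "z": 8.7, "rx": 0, "ry": 0, "rz": 0}, {"jaw": 0.3, "x": 0, "y": 0, "z": 0, "rx": 0, "ry": 0, "rz": 0}]}}

```text
t: 12.93
ee_pos: [578.5, 14.2, 124.1]
tcp_rot: [-3.141, -0.423, 0.061]
wrist_force: [0.7, -0.4, -1.6]
opening: 67.2
finger_force: 25.0
```

Request:
{"op": "step_arm", "data": {"plan": [{"jaw": 0.3, "x": -5, "y": -0.3, "z": 8.7, "rx": 0, "ry": 0, "rz": 0}, {"jaw": 0.3, "x": -5, "y": -0.3, "z": 8.7, "rx": 0, "ry": 0, "rz": 0}, {"jaw": 0.3, "x": -5, "y": -0.3, "z": 8.7, "rx": 0, "ry": 0, "rz": 0}, {"jaw": 0.3, "x": -5, "y": -0.3, "z": 8.7, "rx": 0, "ry": 0, "rz": 0}, {"jaw": 0.3, "x": 0, "y": 0, "z": 20, "rx": 0, "ry": 0, "rz": 0}, {"jaw": 0.3, "x": 0, "y": 0, "z": 20, "rx": 0, "ry": 0, "rz": 0}, {"jaw": 0.3, "x": 0, "y": 0, "z": 20, "rx": 0, "ry": 0, "rz": 0}, {"jaw": 0.3, "x": 0, "y": 0, "z": 0, "rx": 0, "ry": 0, "rz": 0}]}}

```text
t: 13.6
ee_pos: [561.5, 12.5, 221.9]
tcp_rot: [3.14, -0.429, 0.061]
wrist_force: [1.4, 1.6, -1.8]
opening: 66.6
finger_force: 25.0
```

```bash
python3 - <<'E'
from h import *
s=read_state();print(np.round(s['ee_pos'],1),np.round(s['tcp_rot'],3),np.round(s['qpos'],2))
f=wshot();fs={n:grab_frame(n) for n in("scene","side")}
cv2.imwrite("pics/w5.png",f["pixels"])
cv2.imwrite("pics/d5.png",cv2.resize(fs["side"]["pixels"][90:310,180:460],None,fx=2.7,fy=2.7,interpolation=cv2.INTER_CUBIC))
rs=[]
for n,g in fs.items():
    r=place_of(g,"tray_bay");print(n,[(np.round(q["uv"]),round(q["score"],2)) for q in r[:2]])
    if r: rs.append(ray(g,r[0]["uv"]))
    for c,d in rs[-1:]:print((c+d*(5-c[2])/d[2]).round(1))
print(tri(rs))
E
```

```text
[561.5  12.5 221.9] [ 3.14  -0.429  0.061] [-0.16  0.15  1.96  0.16  0.62  1.24]
scene [(array([251., 268.]), 0.72), (array([271., 229.]), 0.6)]
[ 486.5 -264.1    5. ]
side [(array([335., 155.]), 0.56)]
[ 487.8 -276.9    5. ]
(array([ 489.3400253 , -268.09051989,   11.21348924]), np.float64(1.9336108672153498))
```

View pics/d5.png

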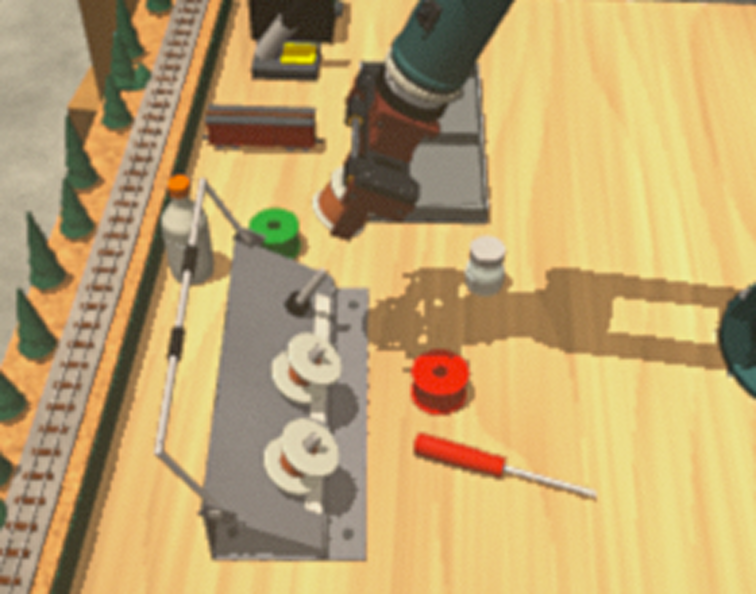

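The side view shows the reel off the right spindle and in the gripper. The keeper is back (bar at (180,330)) and both low reels are still on. Now carrying it over the empty bay at about (489, -268) while levelling it.

Request:
{"op": "step_arm", "data": {"plan": [{"jaw": 0.3, "x": -7.2, "y": -20, "z": 0, "rx": -0.003, "ry": 0.052, "rz": 0}, {"jaw": 0.3, "x": -7.2, "y": -29, "z": 0, "rx": -0.003, "ry": 0.052, "rz": 0}, {"jaw": 0.3, "x": -7.2, "y": -29, "z": 0, "rx": -0.003, "ry": 0.052, "rz": 0}, {"jaw": 0.3, "x": -7.2, "y": -29, "z": 0, "rx": -0.003, "ry": 0.052, "rz": 0}, {"jaw": 0.3, "x": -7.2, "y": -29, "z": 0, "rx": -0.003, "ry": 0.052, "rz": 0}, {"jaw": 0.3, "x": -7.2, "y": -29, "z": 0, "rx": -0.003, "ry": 0.052, "rz": 0}, {"jaw": 0.3, "x": -7.2, "y": -29, "z": 0, "rx": -0.003, "ry": 0.052, "rz": 0}, {"jaw": 0.3, "x": -7.2, "y": -29, "z": 0, "rx": -0.003, "ry": 0.053, "rz": 0}, {"jaw": 0.3, "x": -7.2, "y": -29, "z": 0, "rx": -0.003, "ry": 0.053, "rz": 0}, {"jaw": 0.3, "x": -7.2, "y": -29, "z": 0, "rx": -0.003, "ry": 0.053, "rz": 0}]}}

```text
t: 14.68
ee_pos: [486.2, -269.2, 215.5]
tcp_rot: [-3.137, 0.106, 0.06]
wrist_force: [-0.1, -0.6, -2.7]
opening: 66.7
finger_force: 25.0
```

Request:
{"op": "step_arm", "data": {"plan": [{"jaw": 0.3, "x": 0, "y": 0, "z": -20, "rx": 0, "ry": 0, "rz": 0}, {"jaw": 0.3, "x": 0, "y": 0, "z": -20, "rx": 0, "ry": 0, "rz": 0}, {"jaw": 0.3, "x": 0, "y": 0, "z": -20, "rx": 0, "ry": 0, "rz": 0}, {"jaw": 0.3, "x": 0, "y": 0, "z": -20, "rx": 0, "ry": 0, "rz": 0}, {"jaw": 0.3, "x": 0, "y": 0, "z": 0, "rx": 0, "ry": 0, "rz": 0}]}}

```text
t: 15.1
ee_pos: [484.2, -266.1, 132.0]
tcp_rot: [-3.133, 0.109, 0.061]
wrist_force: [-1.9, 0.8, -3.8]
opening: 66.8
finger_force: 25.0
```

```bash
cat > flat.py <<'E'
import sys
from h import *
s=read_state();f=wshot();cv2.imwrite(f"pics/{sys.argv[1]}.png",f["pixels"])
print(np.round(s['ee_pos'],1),np.round(s['tcp_rot'],3))
p=np.array(s["ee_pos"]);n=R.from_euler("xyz",s["tcp_rot"]).as_matrix()[:,2]*-1
v,u=np.mgrid[150:340,200:440];v=v.ravel();u=u.ravel();X=wworld(f,u,v);g=f["pixels"][v,u].astype(int);
w=(g.min(1)>110)&(g.max(1)-g.min(1)<45)
k=w&(np.linalg.norm((X-p)[:,:2],axis=1)<45)&((X-p)[:,2]>5)&((X-p)[:,2]<35);X=X[k]
A=np.c_[X[:,:2]-p[:2],np.ones(len(X))]
m=np.ones(len(X),bool)
for _ in range(5):
    c=np.linalg.lstsq(A[m],X[m,2],rcond=None)[0];e=X[:,2]-A@c;m=abs(e)<2.5
print("plane slopes x,y",c[:2].round(3),"n",m.sum(),"center",X[m].mean(0).round(1))
fs={n:grab_frame(n) for n in("scene","side")}
cv2.imwrite(f"pics/{sys.argv[1]}s.png",cv2.resize(fs["side"]["pixels"][90:220,240:420],None,fx=4,fy=4,interpolation=cv2.INTER_CUBIC))
for n,F in fs.items():
    for m in cut_out(F,"reel_full")[:3]:
        vv,uu=np.nonzero(m["pixels"]);Y=world(F,uu,vv);print(n,round(m["score"],2),np.percentile(Y,[5,50,95],axis=0).round().tolist())
E
python3 flat.py w6
```

```text
[ 484.2 -266.1  132. ] [-3.133  0.109  0.061]
plane slopes x,y [0.029 0.006] n 7337 center [ 493.7 -264.2  152.4]
scene 0.83 [[472.0, -294.0, 118.0], [503.0, -271.0, 148.0], [514.0, -241.0, 161.0]]
scene 0.51 [[423.0, 63.0, 2.0], [457.0, 85.0, 38.0], [478.0, 123.0, 48.0]]
side 0.67 [[640.0, -153.0, 11.0], [660.0, -123.0, 41.0], [690.0, -101.0, 45.0]]
side 0.58 [[425.0, 72.0, 5.0], [452.0, 106.0, 41.0], [478.0, 123.0, 45.0]]
side 0.41 [[459.0, -260.0, 120.0], [485.0, -249.0, 133.0], [514.0, -242.0, 148.0]]
```

View pics/w6.png

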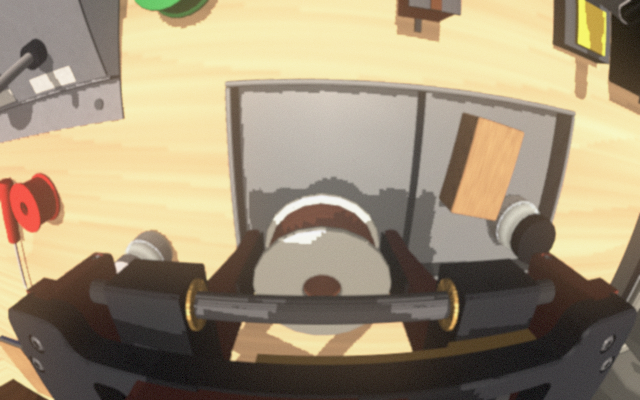

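The wrist view shows the reel hanging over the empty bay (bay around (330,170)), nearly level with a residual tilt of about 0.03 rad. The box and flux jar in the other bay are clear. I'll trim the tilt and lower it.

Request:
{"op": "step_arm", "data": {"plan": [{"jaw": 0.3, "x": 1, "y": 0, "z": -15, "rx": 0, "ry": 0.02, "rz": 0}, {"jaw": 0.3, "x": 1, "y": 0, "z": -18, "rx": 0, "ry": 0, "rz": 0}, {"jaw": 0.3, "x": 1, "y": 0, "z": -18, "rx": 0, "ry": 0, "rz": 0}, {"jaw": 0.3, "x": 0, "y": 0, "z": -18, "rx": 0, "ry": 0, "rz": 0}, {"jaw": 0.3, "x": 0, "y": 0, "z": -12, "rx": 0, "ry": 0, "rz": 0}, {"jaw": 0.3, "x": 0, "y": 0, "z": -8, "rx": 0, "ry": 0, "rz": 0}, {"jaw": 0.3, "x": 0, "y": 0, "z": -4, "rx": 0, "ry": 0, "rz": 0}, {"jaw": 0.3, "x": 0, "y": 0, "z": 0, "rx": 0, "ry": 0, "rz": 0}]}}

```text
t: 16.02
ee_pos: [490.1, -268.0, 43.9]
tcp_rot: [-3.138, 0.123, 0.061]
wrist_force: [0.2, -0.1, -1.9]
opening: 66.7
finger_force: 25.0
```

```bash
python3 flat.py w7
```

```text
[ 490.1 -268.    43.9] [-3.138  0.123  0.061]
plane slopes x,y [0.017 0.002] n 7340 center [ 499.6 -266.    64.2]
scene 0.85 [[427.0, 64.0, 7.0], [459.0, 83.0, 40.0], [478.0, 116.0, 47.0]]
scene 0.73 [[488.0, -303.0, 29.0], [509.0, -274.0, 58.0], [523.0, -244.0, 80.0]]
scene 0.59 [[642.0, -159.0, 6.0], [674.0, -138.0, 41.0], [695.0, -105.0, 47.0]]
side 0.78 [[640.0, -155.0, 13.0], [661.0, -123.0, 42.0], [689.0, -100.0, 46.0]]
side 0.76 [[422.0, 71.0, 4.0], [450.0, 105.0, 40.0], [477.0, 123.0, 45.0]]
```

Request:
{"op": "step_arm", "data": {"plan": [{"jaw": 0.3, "x": 0, "y": 0, "z": -4, "rx": 0, "ry": 0.01, "rz": 0}, {"jaw": 0.3, "x": 0, "y": 0, "z": -4, "rx": 0, "ry": 0, "rz": 0}, {"jaw": 0.3, "x": 0, "y": 0, "z": -3, "rx": 0, "ry": 0, "rz": 0}, {"jaw": 0.3, "x": 0, "y": 0, "z": -2, "rx": 0, "ry": 0, "rz": 0}, {"jaw": 0.3, "x": 0, "y": 0, "z": 0, "rx": 0, "ry": 0, "rz": 0}]}}

```text
t: 16.68
ee_pos: [489.6, -267.7, 30.3]
tcp_rot: [-3.136, 0.133, 0.061]
wrist_force: [0.2, -0.4, -3.5]
opening: 66.5
finger_force: 25.0
```

Request:
{"op": "step_arm", "data": {"plan": [{"jaw": 0.3, "x": 0, "y": 0, "z": -1, "rx": 0, "ry": 0, "rz": 0}, {"jaw": 0.3, "x": 0, "y": 0, "z": -1, "rx": 0, "ry": 0, "rz": 0}, {"jaw": 0.3, "x": 0, "y": 0, "z": 0, "rx": 0, "ry": 0, "rz": 0}]}}

```text
t: 16.93
ee_pos: [490.0, -268.0, 28.9]
tcp_rot: [-3.137, 0.132, 0.061]
wrist_force: [0.1, 0.5, -2.2]
opening: 67.0
finger_force: 25.0
```

Request:
{"op": "step_arm", "data": {"plan": [{"jaw": 0.3, "x": 0, "y": 0, "z": -1, "rx": 0, "ry": 0, "rz": 0}, {"jaw": 0.3, "x": 0, "y": 0, "z": -1, "rx": 0, "ry": 0, "rz": 0}, {"jaw": 0.3, "x": 0, "y": 0, "z": 0, "rx": 0, "ry": 0, "rz": 0}]}}

```text
t: 17.18
ee_pos: [490.0, -268.0, 26.9]
tcp_rot: [-3.137, 0.132, 0.061]
wrist_force: [-2.1, -0.3, -2.8]
opening: 66.8
finger_force: 25.0
```

Request:
{"op": "step_arm", "data": {"plan": [{"jaw": 0.3, "x": 0, "y": 0, "z": -0.7, "rx": 0, "ry": 0, "rz": 0}, {"jaw": 0.3, "x": 0, "y": 0, "z": -0.7, "rx": 0, "ry": 0, "rz": 0}, {"jaw": 0.3, "x": 0, "y": 0, "z": 0, "rx": 0, "ry": 0, "rz": 0}]}}

```text
t: 17.43
ee_pos: [490.2, -268.0, 25.8]
tcp_rot: [-3.137, 0.132, 0.061]
wrist_force: [-0.3, 0.8, 0.8]
opening: 66.7
finger_force: 25.0
```

Request:
{"op": "step_arm", "data": {"plan": [{"jaw": 0.3, "x": 0, "y": 0, "z": -0.6, "rx": 0, "ry": 0, "rz": 0}, {"jaw": 0.3, "x": 0, "y": 0, "z": 0, "rx": 0, "ry": 0, "rz": 0}], "grip_force": 10}}

```text
t: 17.6
ee_pos: [490.4, -268.0, 25.6]
tcp_rot: [-3.137, 0.132, 0.061]
wrist_force: [0.1, 1.2, 3.7]
opening: 67.3
finger_force: 10.0
```

Request:
{"op": "step_arm", "data": {"plan": [{"jaw": -0.55, "x": 0, "y": 0, "z": 0, "rx": 0, "ry": 0, "rz": 0}, {"jaw": -0.65, "x": 0, "y": 0, "z": 0, "rx": 0, "ry": 0, "rz": 0}, {"jaw": -0.8, "x": 0, "y": 0, "z": 0, "rx": 0, "ry": 0, "rz": 0}, {"jaw": -0.9, "x": 0, "y": 0, "z": 0, "rx": 0, "ry": 0, "rz": 0}, {"jaw": -0.9, "x": 0, "y": 0, "z": 0, "rx": 0, "ry": 0, "rz": 0}, {"jaw": -0.9, "x": 1, "y": 0, "z": 8, "rx": 0, "ry": 0, "rz": 0}, {"jaw": -0.9, "x": 0, "y": 0, "z": 15, "rx": 0, "ry": 0, "rz": 0}, {"jaw": -0.9, "x": 0, "y": 0, "z": 25, "rx": 0, "ry": 0, "rz": 0}, {"jaw": -0.9, "x": 0, "y": 0, "z": 30, "rx": 0, "ry": 0, "rz": 0}, {"jaw": -0.9, "x": 0, "y": 0, "z": 30, "rx": 0, "ry": 0, "rz": 0}]}}

```text
t: 18.43
ee_pos: [490.7, -267.7, 134.3]
tcp_rot: [-3.136, 0.133, 0.061]
wrist_force: [0.5, -0.0, 0.3]
opening: 83.2
finger_force: 0.0
```

Request:
{"op": "step_arm", "data": {"plan": [{"jaw": -0.9, "x": -10, "y": 0, "z": 30, "rx": 0, "ry": 0, "rz": 0}, {"jaw": -0.9, "x": -10, "y": 0, "z": 20, "rx": 0, "ry": 0, "rz": 0}, {"jaw": -0.9, "x": -10, "y": 0, "z": 0, "rx": 0, "ry": 0, "rz": 0}, {"jaw": -0.9, "x": 0, "y": 0, "z": 0, "rx": 0, "ry": 0, "rz": 0}]}}

```text
t: 18.77
ee_pos: [460.0, -268.0, 184.4]
tcp_rot: [-3.138, 0.131, 0.06]
wrist_force: [-0.2, 0.5, 1.3]
opening: 83.6
finger_force: 0.0
```

```bash
python3 - <<'E'
from h import *
f=wshot();g=grab_frame("side")
a=cv2.resize(f["pixels"],(480,300));b=cv2.resize(g["pixels"][90:310,180:460],(382,300))
cv2.imwrite("pics/end.png",np.vstack([cv2.resize(a,(480,300)),np.pad(b[:, :],((0,0),(0,98),(0,0)))]))
m=cut_out(f,"reel_full")[0];v,u=np.nonzero(m["pixels"]);X=wworld(f,u,v);print(m["uv"],m["score"],np.percentile(X,[2,50,98],axis=0).round(1).tolist())
t=X[abs(X[:,2]-np.median(X[:,2]))<4];A=np.c_[t[:,:2]-t[:,:2].mean(0),np.ones(len(t))];print(np.linalg.lstsq(A,t[:,2],rcond=None)[0].round(3))
E
```

```text
[55.0, 169.2] 0.81 [[421.7, 63.0, 2.0], [453.3, 78.4, 39.1], [479.4, 120.9, 42.0]]
[-5.0000e-03  1.0000e-02  4.0392e+01]
```

View pics/end.png

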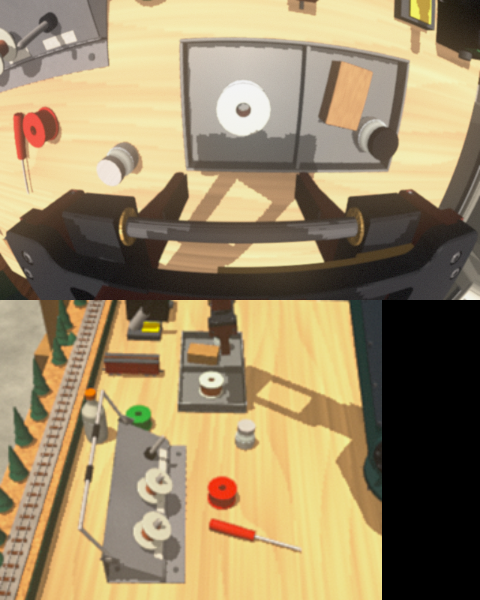

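The reel lies flat in the middle of the empty bay (wrist view (243,108)). The keeper is back, the two low reels are on their spindles, and everything else is where it was. Handing in.

```bash
python3 -c "
from rig import *
print(finish_job())"
```

```text
the job is handed in; nothing more can be done
None
```

The job is handed in at about 19 s on the robot's clock: the full copper reel lies flat in the tray's empty bay, the keeper stays back by itself, and nothing else moved in the last pictures.

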